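# Draw the dumpling rolling pin out through the half-covered pan

### The job

A wooden spatula has been left lying over the opening of the half-covered metal pan, in the way of the rolling pin inside: lay the spatula flat in the empty compartment of the tool tray, lengthwise and about in its middle, and let go of it. Then take the rolling pin, which is longer than the opening, draw it back under the long cover, tilt it and bring it out end first through the opening, and finish while still holding it still in the gripper, the whole pin at least 4 cm clear above the pan and touching nothing but the gripper. Leave the brush in the tray and the ring cutter on the pan where they are.

Things in the scene. Friction and masses are not known exactly. Their poses are not given: they have to be found in the camera images.
- pan: Fixed bright metal pan 328 long, 176 wide, 60 high (mm), a flat cover over each end, a rectangular opening between the covers. Origin on the table under the opening's centre; x lengthwise towards the SHORT cover, z up. Inside: floor at z = 3, end walls at x = -205 (under the long cover) and +117, side walls at y = -85 and +85.
- opening (a point): Centre of the pan's opening, level with the covers' tops (60 mm above the table); axes as the pan. The opening is 160 mm along x, 170 mm across y. The covers are 3 mm thick and reach from its edges (x = -80 long cover, x = +80 short cover) to the end walls. Low ribs hidden under the covers keep the pin from rolling sideways; the floor under the opening is bare.
- pin_mid (a point): Centre of the loose wooden rolling pin: a plain round rod 250 mm long, 22 mm in diameter, about 0.12 kg; x along it. Starts lying on the pan floor along the pan's middle line (axis 14 mm above the table, centre at pan x -30 to -15 mm), both ends hidden under the covers, 15 to 30 mm of it under the short one; behind the other end, 50 to 65 mm are free for drawing it back.
- pin_end_a (a point): Centre of the pin's end face at its +x end (the end under the short cover at the start).
- pin_end_b (a point): Centre of the pin's end face at its -x end (the end under the long cover at the start).
- spatula_mid (a point): Middle of the loose flat wooden spatula near its centre of mass, on the handle, 6 mm above its underside; x towards the blade, z up. 228 mm long; handle 22 wide, 12 thick (x -115 to +35 mm); blade 52 wide, 7 thick (x +33 to +113 mm). Starts lying lengthwise over the pan's opening, resting on both covers, underside 60 mm above the table.
- tray: Fixed white plastic tray 268 x 202 mm, walls 22 high, 4 thick, floor 4 thick; origin at the centre of its underside, on the table; x along its two compartments, side by side in y (each 260 x 95 mm inside, centres at y = -49.5 and +49.5 mm). One is empty but for a liner, the other holds the brush; which is which varies.
- liner: Thin plain grey plastic liner plate, 250 x 88 x 2 mm, fixed to the floor of the EMPTY compartment of the tray and centred in it; origin at the centre of its underside, 4 mm above the table, so that its top is 6 mm above the table. x along the compartment.
- brush: Bystander: pastry brush, 200 mm long, lying along the other compartment of the tray. Origin under its middle. Leave it.
- cutter: Bystander: loose steel ring cutter, 64 mm in diameter, 28 mm high, standing on the pan's long cover. Origin at the centre of its underside. Leave it.
- pin: The rolling pin's body; its origin is the same as point pin_mid.
- spatula: The spatula's body; its origin is on the underside, 6 mm below point spatula_mid, same axes.

How it is judged:
By the outcome, as a careful person would: the job done as asked, in the order asked, and still so for the second after the job is handed in, while the arm keeps its last pose, push and grip.
It also fails if it takes over 58 s, if anything falls off the work surface, if the arm or the gripper's body presses on something with over 40 N, if the wrist force passes 120 N, or if a joint passes its speed limit or range.

### The arm

A 6-joint arm with a two-finger parallel gripper is mounted at the origin on the work surface. World frame = base frame: x ahead of the robot, y to its left, z up, the work surface at z = 0. Lengths are in m, angles in rad, forces in N, time in s.
With the tool pointing down it reaches from about 0.35 to 0.775 m from the base axis. Payload 7.3 kg.
Tool frame: the origin (TCP) lies at the very end of the fingers, on their centre line; the grasp point (between the pads) lies 19 mm behind it; z points along the fingers, y is the direction in which the jaws open and shut (so a half turn about z gives the same grasp; the last joint's range is limited). The gripper opens to 92 mm and grips with 3 to 60 N. Pads are 19 mm wide; open, the fingers measure 130 mm over their backs; the gripper's body (75 mm by 190 mm) begins 47 mm behind the grasp point.
Start: joints at [1.202, 0.342, 1.524, -0, 1.275, -0.146], TCP at [0.116, 0.512, 0.227] pointing down, gripper open.
Joint ranges: [-2.53, 2.53], [-0.77, 2.02], [0.04, 2.7], [-1, 4.14], [0.28, 2.66], [-3.11, 3.11]. Speed limits (rad/s): [2.57, 2.57, 3.14, 3.14, 3.14, 3.14].

### API

Orientations are given as [roll, pitch, yaw] about the fixed x, y, z axes, in that order (R = Rz(yaw) Ry(pitch) Rx(roll)).
In Python, from cell import robot gives the robot as it stands.
- The arm moves only by the shell command python3 -m pendant 'ROWS' [OPENING] [FORCE]. ROWS is JSON, a list of rows, each a list of 2 entries, a list of its own where there are three numbers: the shift along the tool's x, y, z in mm, then the turn about the tool's z in degrees. In form: [[[x, y, z], turn], ...]. A call has 1 to 10 rows; each row is the pose to reach, as a shift and turn from the pose measured when the call began, along the tool's axes at that moment; what a row does not reach only later rows make up. A row lasts 1/12 s, in which the tool goes at most 41.7 mm and 7.16 degrees, less where a joint would pass 70% of its speed; a pose out of reach is approached as far as the arm can. A call with a gripper value outside its range is refused whole. OPENING is the opening, from 0 (shut) to 1 (fully open), set as the call begins (- or left out, the last holds). The fingers move at their own pace and stop on an object; FORCE is the grip in N (left out, the last holds). Time passes only in rows, so rows that repeat a pose let the fingers close. It gives the time, the measured TCP pose, the force and the opening at its end, in the units of the state.
- robot.observe(): the state, without advancing time (a new reading comes with each control period).
- robot.read_camera(name): name is "scene" or "top"; returns the picture (480x640x3 uint8, red, green, blue); there is no depth.
- robot.calibration(name): a dict with "vfov" (degrees; the focal length in pixels is half the picture's height over the tangent of half this angle, whatever the lens; pixels are square), "cx", "cy" (the principal point, pixels), "k1" (the pictures are not rectified: a ray, as slopes to the right and down, at radius r is drawn at 1 + k1 r^2 times it, then the intrinsics apply), "rvec" (rotation vector, rad) and "tvec" (3), from world to camera coordinates, as OpenCV has them. Camera axes: x right, y down, z forward; pixel columns grow to the right and rows downward; lengths in m; the calibration is good to about 2 mm. A picture is of the moment at which its call begins. calibration takes no time and is no camera call.
- robot.hand_in(): hands the job in, once; it reports no verdict.
Trained networks look in the newest picture that a camera, given by its name, has taken for a name from the list of things; names that differ only in an ending like _2 or _b are one class to them, and where a whole thing is asked for, a point or a joint stands for the part that bears it (a point fixed in the world has none). Each returns a list of dicts, best first, with "p" (0 to 1); they miss things now and then, are a little off and sometimes report something else, mostly with a low value. They report only what shows in the picture. A call takes as long as a camera call.
- robot.find_in(camera, query): "xy" ([column, row] as shares, 0 to 1, of the picture: columns of its width, rows of its height, amid what is visible of it).
The state is a dict: "time": time; "qpos": joint angles; "qvel": joint speeds; "joint_efforts": joint torques, N m; "tool_pos": TCP position; "tool_rot": TCP orientation; "contact_force": force on the tool from outside, world axes, zero at the start; "torque": the same for the moment, N m; "opening": finger opening in m.
Only numpy, scipy, OpenCV 4.12 (cv2) and the standard library are available. Lean on these libraries where they do the work, as an engineer would, in place of code of your own. Each camera call takes 0.05 s, during which the arm holds its last target.

## Working session

There is one attempt and no reset: what is moved stays moved. The work goes in short steps, Python scripts to look and compute and a shell command to move; the robot and the scene stay as the last step left them, time stands still between calls to the robot, and variables do not carry over. Pictures are saved under pics/ and viewed, and the job is handed in when it is done.

```bash
ls; mkdir -p pics; python3 - <<'E'
from cell import robot
import cv2
print(robot.observe())
for n in("scene","top"):
    im=robot.read_camera(n); cv2.imwrite(f"pics/{n}0.png",im[:,:,::-1]); print(n,robot.calibration(n))
    for q in("pan","opening","pin","spatula","spatula_mid","tray","liner","brush","cutter","pin_mid"):
        print(q,[(round(d["p"],2),[round(d["xy"][0]*640),round(d["xy"][1]*480)]) for d in robot.find_in(n,q)[:3]])
E
```

```text
pics
{'time': 0.0, 'qpos': array([ 1.20203515e+00,  3.42741391e-01,  1.52499384e+00,  4.44433349e-06,
        1.27536967e+00, -1.46017884e-01]), 'qvel': array([-0.00022179, -0.00087978, -0.00120418,  0.00072665,  0.00084037,
        0.00092784]), 'joint_efforts': array([ 3.39172648e-04, -4.31236589e+01, -2.44215542e+01,  7.18376739e-02,
        5.61086484e-02, -1.53141068e-04]), 'tool_pos': array([0.11582063, 0.5116679 , 0.22604335]), 'tool_rot': array([-3.14009712e+00, -2.24235080e-04,  2.91884790e+00]), 'contact_force': array([-0.83616546,  0.13535382, -0.09937002]), 'torque': array([-0.06296177,  0.02680877, -0.06736733]), 'opening': 0.09165815348722729}
scene {'vfov': 51.8864089310338, 'cx': 319.7904838336726, 'cy': 235.99412089329465, 'k1': -0.049688525795677056, 'rvec': array([ 2.22258961,  1.33833044, -0.39507542]), 'tvec': array([-0.28115113, -0.3776561 ,  1.13113037])}
pan [(0.92, [174, 284])]
opening [(0.89, [172, 281])]
pin [(0.74, [213, 269])]
spatula [(0.9, [232, 244])]
spatula_mid [(0.94, [232, 246]), (0.42, [458, 179])]
tray [(0.65, [458, 178])]
liner [(0.73, [425, 194])]
brush [(0.71, [476, 185])]
cutter [(0.75, [104, 267])]
pin_mid []
top {'vfov': 56.96672063478652, 'cx': 321.49148263941737, 'cy': 242.94343854265318, 'k1': 0.01955343963811515, 'rvec': array([ 2.15005614, -2.16195037,  0.10651895]), 'tvec': array([0.0382898 , 0.56625323, 0.73102637])}
pan [(0.87, [466, 282]), (0.47, [407, 266])]
opening [(0.75, [469, 281])]
pin [(0.53, [451, 276])]
spatula [(0.8, [407, 270])]
spatula_mid [(0.97, [405, 265])]
tray [(0.78, [154, 265])]
liner [(0.64, [201, 262]), (0.17, [407, 269])]
brush [(0.97, [146, 245]), (0.34, [201, 264])]
cutter [(0.68, [552, 283]), (0.54, [452, 276]), (0.37, [156, 268])]
pin_mid [(0.57, [405, 268]), (0.52, [451, 279])]
```

View pics/top0.png

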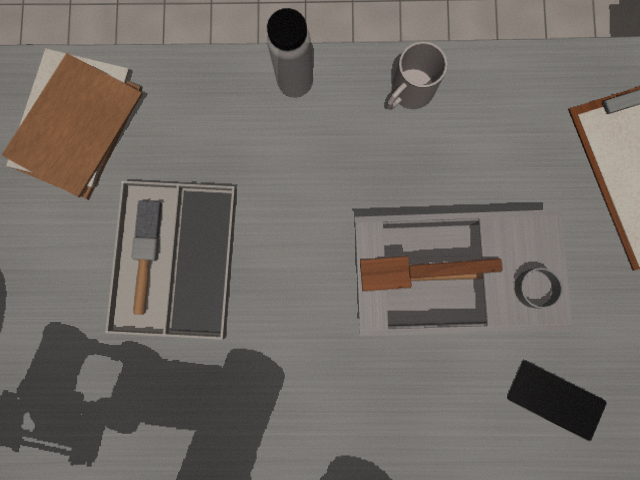

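View pics/scene0.png

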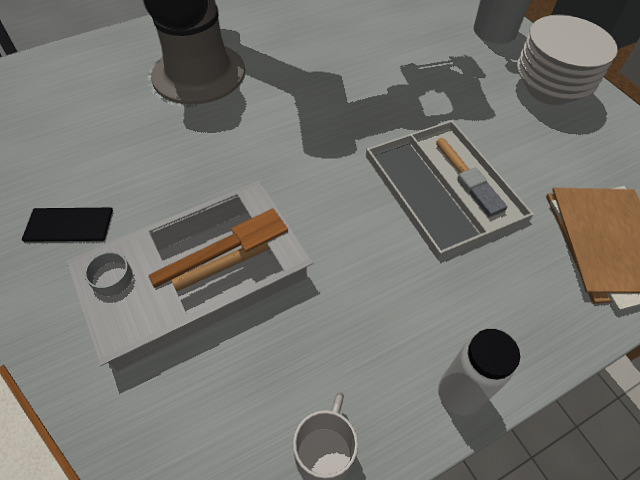

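The top view shows the pan at right (opening about x 384–487, y 220–327), with the spatula from (361,273) to (501,265) and the cutter at (537,288). The tray is at left, and its empty compartment (liner) is centred near (203,262). The scene view agrees. Next I'll zoom in for corners.

```bash
cat > h.py <<'E'
import numpy as np, cv2
from cell import robot
def cam(n):
    c=robot.calibration(n); f=240/np.tan(np.radians(c["vfov"]/2))
    K=np.array([[f,0,c["cx"]],[0,f,c["cy"]],[0,0,1]]); return K,np.array([c["k1"],0,0,0,0.]),np.array(c["rvec"]),np.array(c["tvec"])
def w(n,uv,z):
    K,D,r,t=cam(n); R=cv2.Rodrigues(r)[0]
    p=cv2.undistortPoints(np.array(uv,float).reshape(-1,1,2),K,D).reshape(-1,2)
    d=np.c_[p,np.ones(len(p))]@R; o=-R.T@t
    return o+d*((np.asarray(z)-o[2])/d[:,2])[:,None]
def px(n,P):
    K,D,r,t=cam(n); return cv2.projectPoints(np.array(P,float).reshape(-1,1,3),r,t,K,D)[0].reshape(-1,2)
def crop(im,x0,y0,x1,y1,s,name):
    cv2.imwrite(name,cv2.resize(im[y0:y1,x0:x1],None,fx=s,fy=s,interpolation=cv2.INTER_CUBIC))
E
python3 - <<'E'
from h import *
t=cv2.imread("pics/top0.png"); s=cv2.imread("pics/scene0.png")
crop(t,345,195,585,345,3.33,"pics/c1.png")
crop(s,60,170,320,365,3,"pics/c2.png")
crop(t,100,170,240,345,3.4,"pics/c3.png")
E
```

```text
(no output)
```

View pics/c1.png

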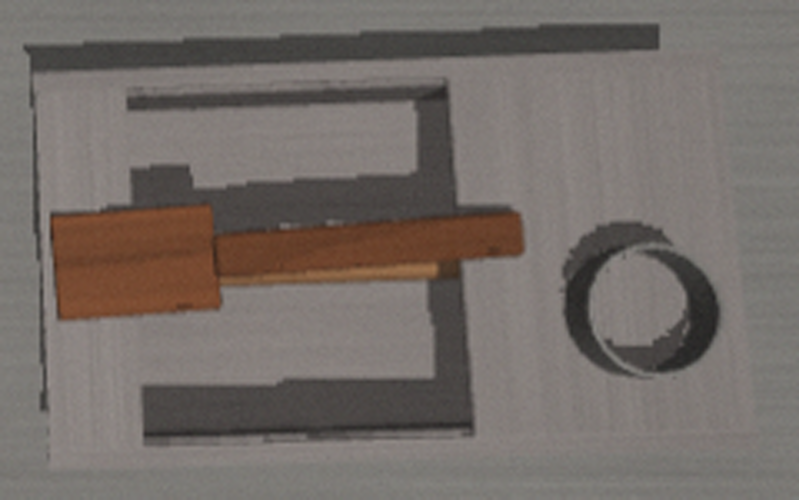

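View pics/c2.png

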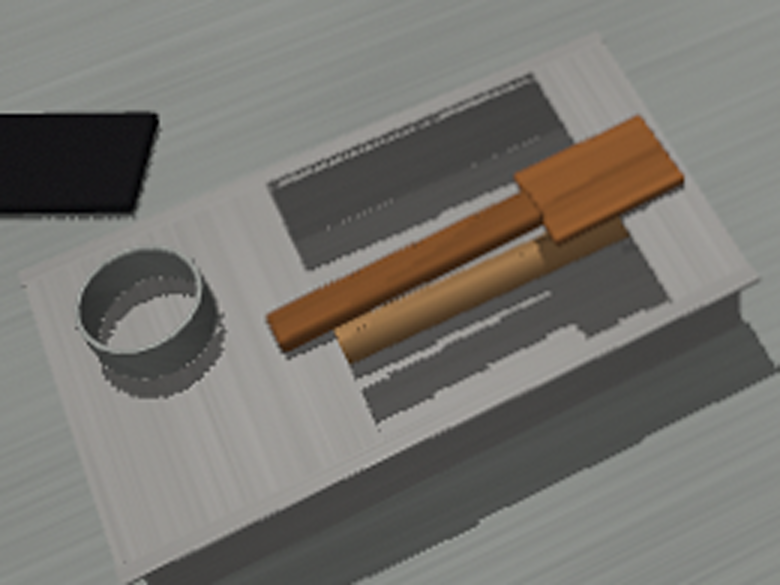

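View pics/c3.png

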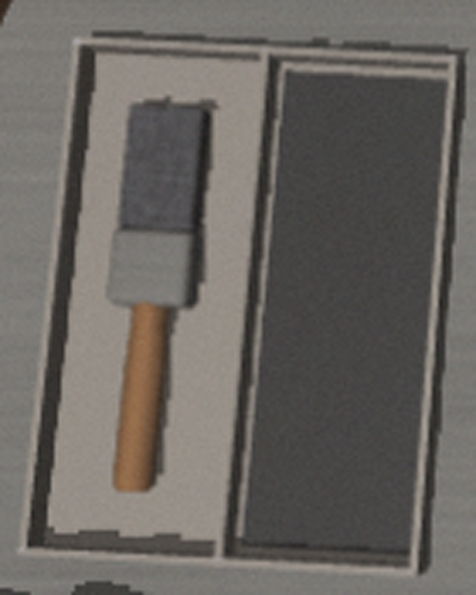

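```bash
cat > fit.py <<'E'
from h import *
from scipy.optimize import least_squares
def tf(q,L):
    c,s=np.cos(q[2]),np.sin(q[2]);L=np.array(L,float)/1000
    return np.c_[q[0]+c*L[:,0]-s*L[:,1],q[1]+s*L[:,0]+c*L[:,1],L[:,2]]
def fit(obs,q0): # obs: list (cam,L,uv)
    f=lambda q:np.concatenate([(px(n,tf(q,L))-np.array(uv)).ravel() for n,L,uv in obs])
    r=least_squares(f,q0,loss="soft_l1"); return r.x,f(r.x).reshape(-1,2).round(1)
E
python3 - <<'E'
from fit import *
T=lambda a:[(x/3.33+345,y/3.33+195) for x,y in a]; S=lambda a:[(x/3+60,y/3+170) for x,y in a]; T3=lambda a:[(x/3.4+100,y/3.4+170) for x,y in a]
L=[(80,-85,60),(-80,-85,60),(-80,85,60),(80,85,60),(120,-88,60),(-208,-88,60),(-208,88,60),(120,88,60)]
ut=T([(127,92),(447,78),(473,433),(144,440),(33,73),(715,57),(757,438),(50,467)])
Ls=[(-80,85,60),(80,85,60),(80,-85,60),(-80,-85,60),(-208,85,60),(120,85,60),(120,-88,60),(-208,-88,60)]
us=S([(268,183),(533,74),(671,300),(377,424),(22,280),(601,38),(757,280),(125,580)])
print(w("top",ut[:4],.06).round(3)); print(w("scene",us[:4],.06).round(3))
c=w("top",ut[:4],.06).mean(0); q0=[c[0],c[1],1.57]
for o in([("top",L,ut)],[("scene",Ls,us)],[("top",L,ut),("scene",Ls,us)]):
    q,e=fit(o,q0); print("pan",q.round(4)); print(e.tolist())
# spatula, origin z 60
B=[(113,26,67),(113,-26,67),(33,26,67),(33,-26,67),(-115,11,72),(-115,-11,72)]
# top image: image down = pan +y
st=T([(57,319),(51,214),(220,306),(212,206),(523,250),(519,212)])
ss=S([(640,116),(683,180),(517,178),(560,238),(268,318),(288,350)])
for o in([("top",B,st)],[("scene",B,ss)],[("top",B,st),("scene",B,ss)]):
    q,e=fit(o,q0); print("spat",q.round(4)); print(e.tolist())
tt=T3([(77,40),(462,52),(417,570),(22,550)]); print(w("top",tt,.022).round(4))
c=w("top",tt,.022).mean(0)
X=[(134,101,22),(134,-101,22),(-134,-101,22),(-134,101,22)]
print(fit([("top",X,tt)],[c[0],c[1],0]))
print("liner",w("top",T3([(285,70),(447,78),(413,550),(243,540)]),.006).round(3))
cu=w("top",T([(641,311)]),.028);print("cutter",cu)
print("pin side", w("top",T([(437,270)]),.025))
E
```

```text
[[ 0.597 -0.068  0.06 ]
 [ 0.603 -0.227  0.06 ]
 [ 0.428 -0.232  0.06 ]
 [ 0.425 -0.073  0.06 ]]
[[ 0.43  -0.23   0.06 ]
 [ 0.426 -0.071  0.06 ]
 [ 0.599 -0.066  0.06 ]
 [ 0.596 -0.226  0.06 ]]
pan [ 0.5128 -0.1501  1.5958]
[[-0.1, 0.6], [0.4, 1.7], [0.1, -1.0], [-0.4, -0.4], [4.0, 5.3], [-2.0, 3.7], [-4.5, -2.7], [3.2, -6.0]]
pan [ 0.5146 -0.1488  1.5893]
[[0.2, 0.6], [0.9, 0.5], [-0.8, -0.3], [0.4, 3.4], [4.8, 0.2], [-0.8, 3.9], [-5.9, -2.7], [-0.0, -7.4]]
pan [ 0.5136 -0.1493  1.5927]
[[-0.4, -0.1], [0.1, 1.3], [-0.5, -1.4], [-1.1, -1.1], [3.7, 4.6], [-2.3, 3.6], [-5.1, -2.8], [2.5, -6.7], [-0.4, 0.5], [0.2, 0.2], [-1.2, -0.8], [0.1, 3.1], [4.2, 0.3], [-1.5, 3.6], [-6.5, -3.3], [-0.2, -7.5]]
spat [ 0.5172 -0.1417  1.6395]
[[-0.1, 0.2], [-1.0, -0.1], [0.2, 0.5], [-0.5, -1.3], [0.9, 1.3], [0.5, -0.9]]
spat [ 0.522  -0.1398  1.6541]
[[0.9, -0.9], [2.5, -0.8], [-0.6, -0.7], [0.1, 2.0], [-0.3, 0.2], [-1.4, 0.3]]
spat [ 0.5191 -0.141   1.6507]
[[-0.3, -0.2], [-1.5, -0.5], [-0.1, -0.5], [-1.1, -2.3], [0.4, -0.7], [-0.2, -2.9], [-0.3, -1.7], [1.1, -1.6], [-1.9, -1.7], [-1.4, 1.1], [-1.7, -1.1], [-2.9, -1.0]]
[[0.6797 0.3893 0.022 ]
 [0.6719 0.1872 0.022 ]
 [0.4057 0.2052 0.022 ]
 [0.4168 0.4046 0.022 ]]
(array([ 0.54411921,  0.29651322, -0.05866177]), array([[-0. , -2.3],
       [-0.4, -0.1],
       [ 0.9,  0.7],
       [-0.4,  0.3]]))
liner [[0.667 0.285 0.006]
 [0.662 0.198 0.006]
 [0.414 0.211 0.006]
 [0.42  0.299 0.006]]
cutter [[ 0.48706638 -0.33068203  0.028     ]]
pin side [[ 0.50841561 -0.22985486  0.025     ]]
```

Pan centre is about (0.513, -0.150), yaw 1.593. The spatula is at (0.519, -0.141), yaw 1.648. The empty compartment's centre is (0.541, 0.247), yaw -0.059. I'll add a helper that converts targets to tool shifts.

```bash
cat > go.py <<'E'
import sys
from h import *
from scipy.spatial.transform import Rotation as Ro
PAN=(0.5135,-0.1495,1.593)
def pan(x,y): c,s=np.cos(PAN[2]),np.sin(PAN[2]); return PAN[0]+c*x/1e3-s*y/1e3,PAN[1]+s*x/1e3+c*y/1e3
def st():
    o=robot.observe(); return o
def rel(p,yaw):
    o=robot.observe(); R=Ro.from_euler("xyz",o["tool_rot"])
    d=R.inv().apply(np.array(p)-o["tool_pos"])*1e3
    t=np.degrees((o["tool_rot"][2]-yaw+np.pi)%(2*np.pi)-np.pi)
    print("shift",d.round(1),"turn",t.round(1),"| t",round(o["time"],2),"pos",np.round(o["tool_pos"],4),"rpy",np.round(o["tool_rot"],3),"F",np.round(o["contact_force"],1),"op",round(o["opening"]*1e3,1))
if __name__=="__main__":
    a=[float(v) for v in sys.argv[1:]]; rel(a[:3],a[3])
E
python3 go.py 0.45 0.2 0.2 1.648; python3 go.py 0.519 -0.141 0.12 1.648
```

```text
shift [-394.7 -230.5   26.7] turn 72.8 | t 1.1 pos [0.116  0.5121 0.2268] rpy [3.141 0.    2.919] F [ 0.  -0.6 -0.3] op 92.1
shift [-537.4 -547.9  106.7] turn 72.8 | t 1.1 pos [0.116  0.5121 0.2268] rpy [3.141 0.    2.919] F [ 0.  -0.6 -0.3] op 92.1
```

```bash
python3 -m pendant '[[[-395,-230,27],73],[[-395,-230,27],73],[[-395,-230,27],73],[[-395,-230,27],73],[[-395,-230,27],73],[[-395,-230,27],73],[[-395,-230,27],73],[[-395,-230,27],73],[[-395,-230,27],73],[[-395,-230,27],73]]' 0.6 30; python3 go.py 0.519 -0.141 0.12 1.648
```

```text
time: 1.93
tool_pos: [0.4216, 0.2268, 0.2023]
tool_rot: [3.141, -0.0, 1.662]
contact_force: [0.4, 0.6, 0.2]
opening: 0.0548
shift [-375.2   63.3   82.2] turn 0.8 | t 1.93 pos [0.4216 0.2268 0.2023] rpy [ 3.141 -0.     1.662] F [0.4 0.6 0.2] op 54.8
```

```bash
python3 -m pendant '[[[-375,63,82],1],[[-375,63,82],1],[[-375,63,82],1],[[-375,63,82],1],[[-375,63,82],1],[[-375,63,82],1],[[-375,63,82],1],[[-375,63,82],1],[[-375,63,82],1],[[-375,63,82],1]]'; python3 - <<'E'
from go import *
im=robot.read_camera("scene"); cv2.imwrite("pics/s1.png",im[:,:,::-1])
im=robot.read_camera("top"); cv2.imwrite("pics/t1.png",im[:,:,::-1])
for n in("scene","top"):
    print(px(n,[(0.519,-0.141,0.066)]))
    print([(round(d["p"],2),[round(d["xy"][0]*640),round(d["xy"][1]*480)]) for d in robot.find_in(n,"spatula_mid")[:2]])
rel((0.519,-0.141,0.063),1.648)
E
```

```text
time: 2.77
tool_pos: [0.5194, -0.1457, 0.1192]
tool_rot: [3.141, 0.001, 1.642]
contact_force: [0.2, -0.2, -0.4]
opening: 0.0552
[[219.31948718 248.31180901]]
[(0.9, [236, 249]), (0.57, [474, 186])]
[[429.33179077 268.84285674]]
[(0.74, [204, 261]), (0.67, [388, 270])]
shift [-0.8  0.7 57. ] turn -0.2 | t 2.97 pos [ 0.5183 -0.1403  0.12  ] rpy [-3.141e+00 -1.000e-03  1.644e+00] F [0.1 0.7 0.9] op 55.0
```

View pics/s1.png

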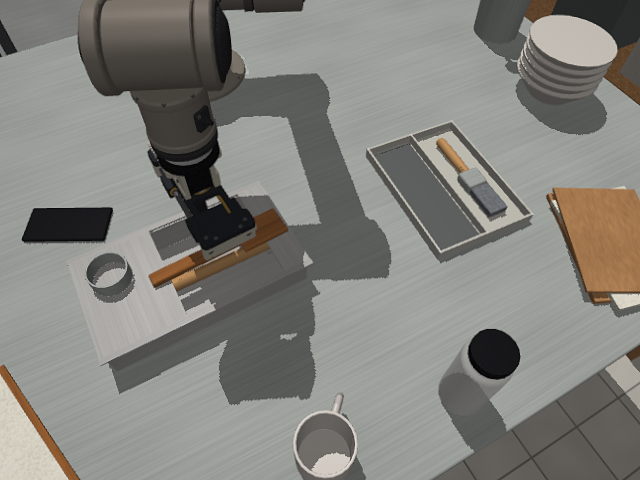

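The gripper is above the handle in the scene view. Descending now to just above the handle's underside, then closing.

```bash
python3 -m pendant '[[[-1,1,30],0],[[-1,1,58],0],[[-1,1,58],0],[[-1,1,58],0]]'; python3 -m pendant '[[[0,0,0],0],[[0,0,0],0],[[0,0,0],0],[[0,0,0],0],[[0,0,0],0],[[0,0,0],0]]' 0 40;python3 go.py 0.519 -0.141 0.12 1.648
```

```text
time: 3.3
tool_pos: [0.5185, -0.1392, 0.0619]
tool_rot: [-3.139, -0.003, 1.646]
contact_force: [0.2, -0.6, 0.3]
opening: 0.055
time: 3.8
tool_pos: [0.5187, -0.1393, 0.0624]
tool_rot: [-3.139, -0.003, 1.646]
contact_force: [-0.9, 0.7, 3.6]
opening: 0.0215
shift [ -1.5   0.1 -57.6] turn -0.1 | t 3.8 pos [ 0.5187 -0.1393  0.0624] rpy [-3.139e+00 -3.000e-03  1.646e+00] F [-0.9  0.7  3.6] op 21.5
```

Gripped (21.5 mm). Lifting.

```bash
python3 -m pendant '[[[0,0,-20],0],[[0,0,-50],0],[[0,0,-80],0],[[0,0,-80],0],[[0,0,-80],0]]'; python3 - <<'E'
from go import *
for n in("scene","top"):
    im=robot.read_camera(n); cv2.imwrite(f"pics/{n}2.png",im[:,:,::-1])
rel((0.541,0.247,0.14),3.083)
E
```

```text
time: 4.22
tool_pos: [0.5198, -0.14, 0.144]
tool_rot: [3.14, -0.001, 1.646]
contact_force: [0.3, 0.0, -0.9]
opening: 0.0215
shift [383.5  51.7   2.7] turn -82.3 | t 4.32 pos [ 0.5183 -0.1393  0.1416] rpy [-3.138e+00 -3.000e-03  1.646e+00] F [-0.2  0.1 -0.3] op 21.4
```

View pics/scene2.png

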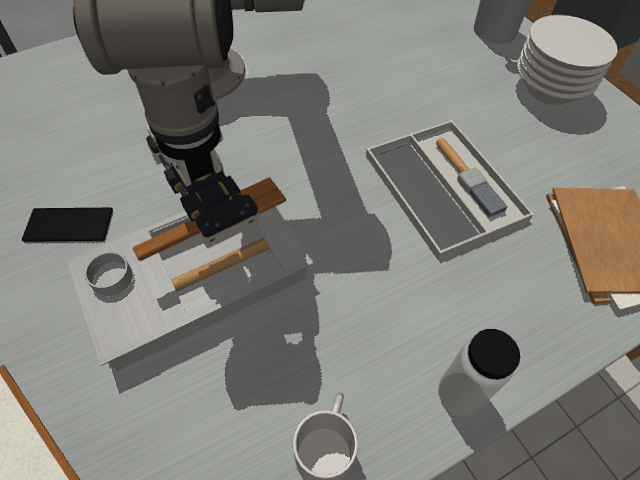

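View pics/top2.png

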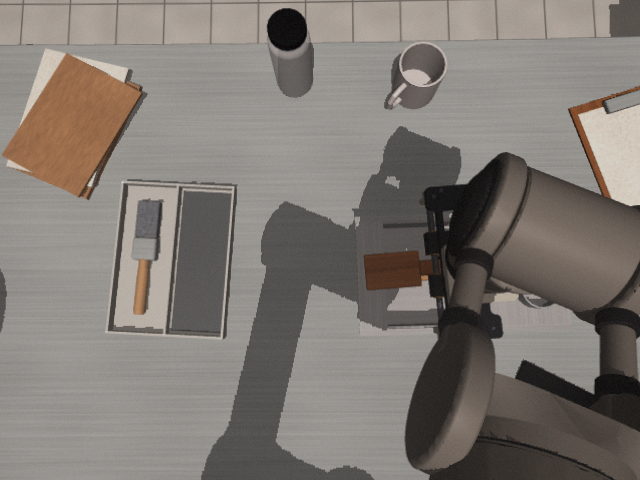

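The spatula is held level; the top view shows its blade at (392,270). Moving to the tray.

```bash
python3 -m pendant '[[[35,5,2],-7],[[75,10,2],-14],[[115,15,2],-21],[[155,20,2],-28],[[195,26,2],-35],[[235,32,2],-42],[[275,37,2],-49],[[315,42,2],-56],[[350,47,2],-63],[[383,52,2],-70]]'; python3 -m pendant '[[[0,0,0],-7],[[0,0,0],-12],[[0,0,0],-12]]';python3 go.py 0.541 0.247 0.06 3.083
```

```text
time: 5.15
tool_pos: [0.5401, 0.2485, 0.1388]
tool_rot: [3.141, -0.007, 2.874]
contact_force: [0.1, -0.2, -0.3]
opening: 0.0214
time: 5.4
tool_pos: [0.5389, 0.2491, 0.1366]
tool_rot: [3.141, -0.01, 3.089]
contact_force: [-0.5, -0.2, -1.0]
opening: 0.0215
shift [-3.  -2.  76.6] turn 0.3 | t 5.4 pos [0.5389 0.2491 0.1366] rpy [ 3.141 -0.01   3.089] F [-0.5 -0.2 -1. ] op 21.5
```

```bash
python3 -m pendant '[[[-2,-1,30],0],[[-3,-2,60],0],[[-3,-2,88],0],[[-3,-2,88],0],[[-3,-2,88],0]]'; python3 - <<'E'
from go import *
for n in("scene","top"):
    im=robot.read_camera(n); cv2.imwrite(f"pics/{n}3.png",im[:,:,::-1])
rel((0.541,0.247,0.008),3.083)
E
```

```text
time: 5.82
tool_pos: [0.5396, 0.2461, 0.0469]
tool_rot: [-3.14, -0.015, 3.086]
contact_force: [0.7, -0.4, -0.3]
opening: 0.0217
shift [ 0.4 -0.1 41.9] turn 0.2 | t 5.92 pos [0.5418 0.247  0.0499] rpy [ 3.141 -0.009  3.087] F [-0.1 -0.2  0.3] op 21.7
```

View pics/scene3.png

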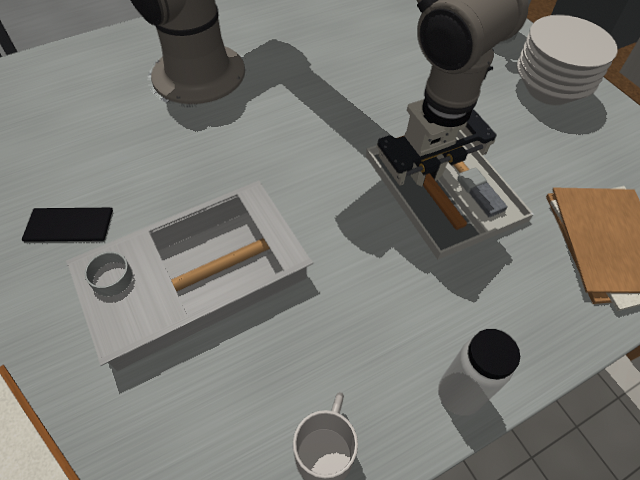

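View pics/top3.png

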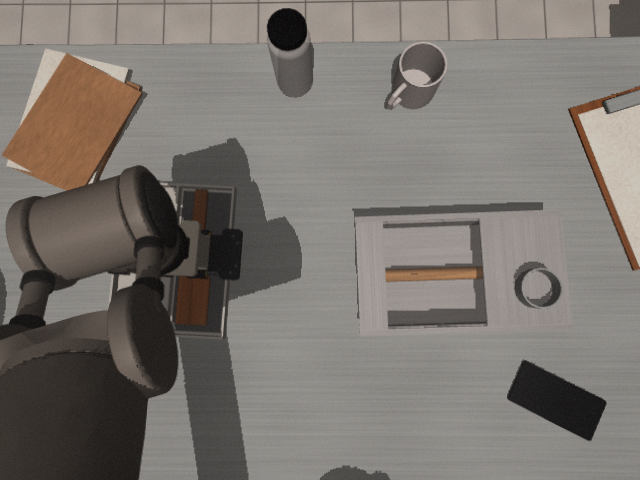

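The spatula sits over the middle of the liner, from (200,190) to (192,325) in the top view. Lowering in two steps.

```bash
python3 -m pendant '[[[0,0,15],0],[[0,0,28],0],[[0,0,35],0],[[0,0,35],0]]';python3 -m pendant '[[[0,0,3],0],[[0,0,6],0],[[0,0,6],0]]'; python3 go.py 0.541 0.247 0.008 3.083
```

```text
time: 6.25
tool_pos: [0.5415, 0.247, 0.015]
tool_rot: [3.141, -0.009, 3.086]
contact_force: [-1.5, -0.1, -1.0]
opening: 0.0215
time: 6.5
tool_pos: [0.5416, 0.2471, 0.0094]
tool_rot: [3.141, -0.008, 3.086]
contact_force: [-0.4, 0.5, -0.6]
opening: 0.0212
shift [ 0.6 -0.1  1.4] turn 0.2 | t 6.5 pos [0.5416 0.2471 0.0094] rpy [ 3.141 -0.008  3.086] F [-0.4  0.5 -0.6] op 21.2
```

```bash
python3 -m pendant '[[[0,0,1],0],[[0,0,1.5],0],[[0,0,1.5],0]]'; python3 -m pendant '[[[0,0,0],0],[[0,0,0],0],[[0,0,0],0],[[0,0,0],0]]' 0.42; python3 -m pendant '[[[0,0,-15],0],[[0,0,-45],0],[[0,0,-85],0],[[0,0,-120],0],[[0,0,-120],0]]';  python3 - <<'E'
from go import *
print(pan(60,0)); rel((*pan(60,0),0.13),PAN[2]); rel((*pan(60,0),0.13),PAN[2]-np.pi)
E
```

```text
time: 6.75
tool_pos: [0.542, 0.2472, 0.0085]
tool_rot: [3.14, -0.007, 3.086]
contact_force: [-0.2, -0.4, 1.4]
opening: 0.0215
time: 7.08
tool_pos: [0.5419, 0.2472, 0.0084]
tool_rot: [3.14, -0.007, 3.086]
contact_force: [-0.2, 0.0, 0.4]
opening: 0.0382
time: 7.5
tool_pos: [0.5466, 0.2482, 0.136]
tool_rot: [3.136, 0.005, 3.086]
contact_force: [1.6, -0.3, 0.0]
opening: 0.0386
(np.float64(0.5121678890697935), np.float64(-0.0895147894854938))
shift [  15.8 -339.1    3.9] turn 85.6 | t 7.5 pos [0.5466 0.2482 0.136 ] rpy [3.136 0.005 3.086] F [ 1.6 -0.3  0. ] op 38.6
shift [  15.8 -339.1    3.9] turn -94.4 | t 7.5 pos [0.5466 0.2482 0.136 ] rpy [3.136 0.005 3.086] F [ 1.6 -0.3  0. ] op 38.6
```

```bash
python3 - <<'E'
from go import *
t=cv2.imread("pics/top3.png"); s=cv2.imread("pics/scene3.png")
crop(t,370,205,500,340,5,"pics/c4.png"); crop(s,130,175,300,330,4.5,"pics/c5.png")
E
```

```text
(no output)
```

View pics/c4.png

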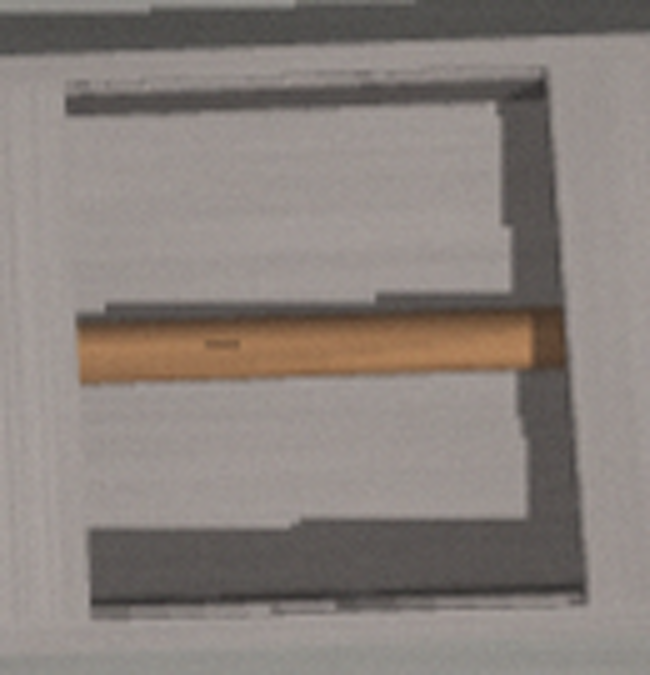

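View pics/c5.png

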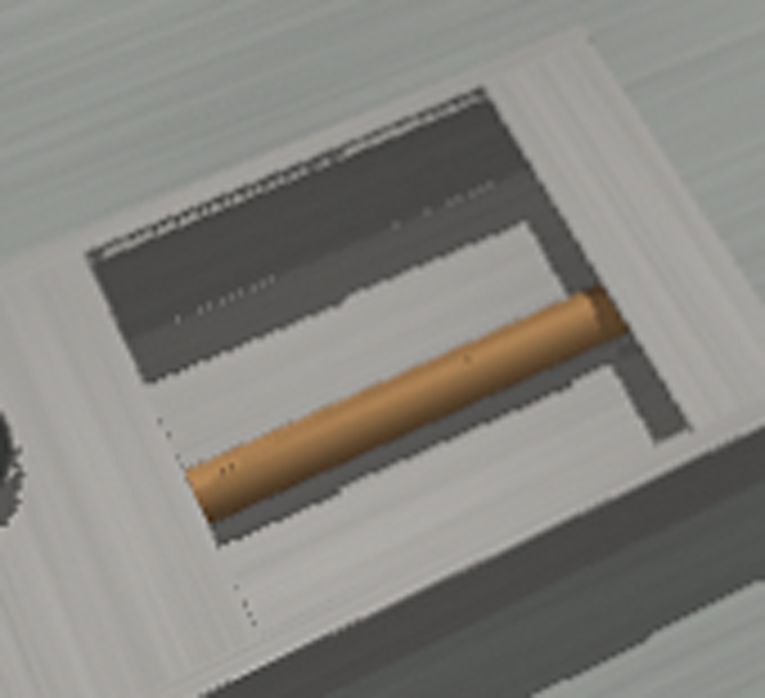

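```bash
python3 - <<'E'
from fit import *
T=lambda a:[(x/5+370,y/5+205) for x,y in a]; S=lambda a:[(x/4.5+130,y/4.5+175) for x,y in a]
ut=T([(66,82),(547,68),(587,603),(92,618)]); L=[(80,-85,60),(-80,-85,60),(-80,85,60),(80,85,60)]
us=S([(485,88),(88,252),(690,432)]); Ls=[(80,85,60),(-80,85,60),(80,-85,60)]
for o in([("top",L,ut)],[("scene",Ls,us)],[("top",L,ut),("scene",Ls,us)]):
    q,e=fit(o,[.513,-.15,1.59]);print(q.round(4),e.tolist())
a=w("top",T([(79,350),(540,338)]),.016); b=w("scene",S([(199,494),(612,310)]),.016)
for p in(a,b): d=p[0]-p[1]; d=d*np.sign(d[1]);print(p.round(4),np.arctan2(d[1],d[0]))
E
```

```text
[ 0.5124 -0.1504  1.5993] [[-0.2, 2.2], [0.2, 1.6], [0.1, -1.5], [-0.2, -1.5]]
[ 0.5145 -0.149   1.5853] [[0.9, 0.6], [-0.1, 0.4], [-0.7, -1.0]]
[ 0.5139 -0.1497  1.5911] [[-0.2, 1.0], [0.3, 1.1], [-0.7, -2.0], [-1.1, -2.8], [0.0, 0.5], [-0.8, 0.6], [-1.1, -1.5]]
[[ 0.5113 -0.0765  0.016 ]
 [ 0.5148 -0.2362  0.016 ]] 1.5922705789918548
[[ 0.5173 -0.2276  0.016 ]
 [ 0.5141 -0.0613  0.016 ]] 1.5902942023521363
```

Pin axis yaw is 1.592, and at y=-0.09 its x is about 0.513. Moving over the pin, jaws fully open.

```bash
python3 -m pendant '[[[2,-35,0],7],[[4,-70,0],14],[[6,-105,0],21],[[8,-140,0],28],[[10,-175,0],35],[[12,-210,0],42],[[13,-245,0],49],[[14,-280,0],56],[[15,-310,0],63],[[16,-339,4],70]]' 0.7; python3 -m pendant '[[[0,0,0],7],[[0,0,0],14],[[0,0,0],15],[[0,0,0],15]]'; python3 - <<'E'
from go import *
for n in("scene","top"):
    im=robot.read_camera(n); cv2.imwrite(f"pics/{n}4.png",im[:,:,::-1])
rel((0.513,-0.0895,0.1),1.592)
E
```

```text
time: 8.33
tool_pos: [0.512, -0.0913, 0.1304]
tool_rot: [3.134, -0.003, 1.858]
contact_force: [0.5, 0.6, -0.3]
opening: 0.0641
time: 8.67
tool_pos: [0.5119, -0.0914, 0.1303]
tool_rot: [3.135, -0.005, 1.598]
contact_force: [-0.3, -0.8, -0.0]
opening: 0.064
shift [ 1.3  0.9 30.4] turn 0.5 | t 8.77 pos [ 0.512  -0.091   0.1304] rpy [ 3.135 -0.005  1.6  ] F [-0.7  0.4  0.7] op 64.5
```

View pics/scene4.png

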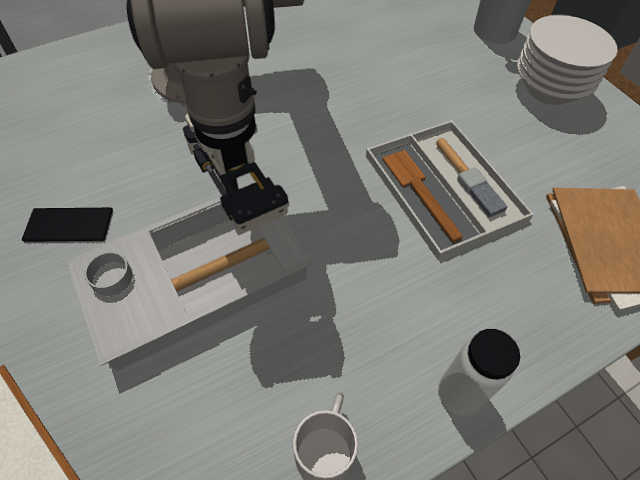

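View pics/top4.png

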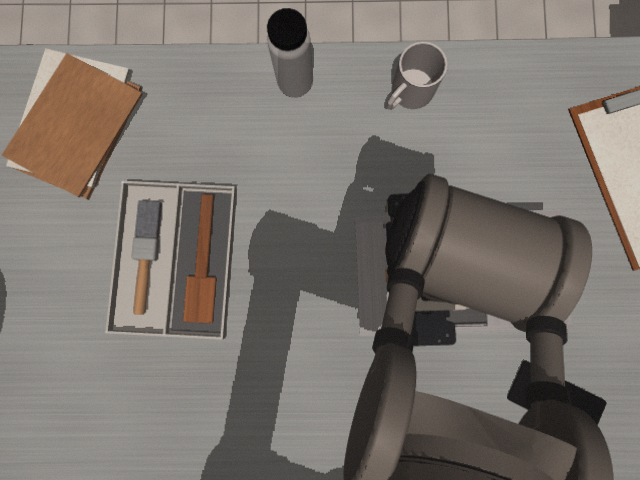

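The spatula lies flat and centred in the empty compartment, from (206,195) to (199,322) in the top view, with the brush untouched. Descending on the pin.

```bash
python3 -m pendant '[[[1,1,30],0],[[1,1,60],0],[[1,1,85],0],[[1,1,85],0],[[1,1,85],0]]'; python3 go.py 0.513 -0.0895 0.006 1.592
```

```text
time: 9.18
tool_pos: [0.5129, -0.0889, 0.0448]
tool_rot: [3.138, -0.006, 1.602]
contact_force: [-0.3, 0.7, 0.3]
opening: 0.0643
shift [-0.8 -0.1 38.8] turn 0.6 | t 9.18 pos [ 0.5129 -0.0889  0.0448] rpy [ 3.138 -0.006  1.602] F [-0.3  0.7  0.3] op 64.3
```

```bash
python3 -m pendant '[[[-1,0,15],0.5],[[-1,0,28],0.5],[[-1,0,34],0.5],[[-1,0,38],0.5],[[-1,0,38],0.5],[[-1,0,38],0.5]]'; python3 -m pendant '[[[0,0,0],0],[[0,0,0],0],[[0,0,0],0],[[0,0,0],0],[[0,0,0],0],[[0,0,0],0],[[0,0,0],0]]' 0 25; python3 go.py 0.513 -0.0895 0.006 1.592
```

```text
time: 9.68
tool_pos: [0.5137, -0.0898, 0.0077]
tool_rot: [3.136, -0.005, 1.594]
contact_force: [-0.1, 0.8, -0.0]
opening: 0.0644
time: 10.27
tool_pos: [0.5136, -0.0898, 0.0077]
tool_rot: [3.137, -0.005, 1.594]
contact_force: [-1.4, -0.3, -1.0]
opening: 0.0222
shift [ 0.3 -0.6  1.7] turn 0.1 | t 10.27 pos [ 0.5136 -0.0898  0.0077] rpy [ 3.137 -0.005  1.594] F [-1.4 -0.3 -1. ] op 22.2
```

Gripped at 22.2 mm. Drawing it back 45 mm under the long cover.

```bash
python3 -m pendant '[[[-5,0,0],0],[[-11,0,0],0],[[-17,0,0],0],[[-23,0,0],0],[[-29,0,0],0],[[-35,0,0],0],[[-41,0,0],0],[[-45,0,0],0],[[-45,0,0],0]]'; python3 - <<'E'
from go import *
for n in("scene","top"):
    im=robot.read_camera(n); cv2.imwrite(f"pics/{n}5.png",im[:,:,::-1])
crop(im[:,:,::-1],350,190,590,350,3,"pics/c6.png")
s=cv2.imread("pics/scene5.png");crop(s,60,150,320,365,3,"pics/c7.png")
rel((*pan(0,0),0.06),1.592)
E
```

```text
time: 11.02
tool_pos: [0.5149, -0.1361, 0.0077]
tool_rot: [3.136, -0.004, 1.594]
contact_force: [-0.4, -2.8, 4.0]
opening: 0.0209
shift [-13.4  -1.5 -52.4] turn 0.1 | t 11.12 pos [ 0.515  -0.1358  0.0076] rpy [ 3.136 -0.004  1.594] F [ 0.3 -2.1  3.5] op 21.2
```

View pics/c7.png

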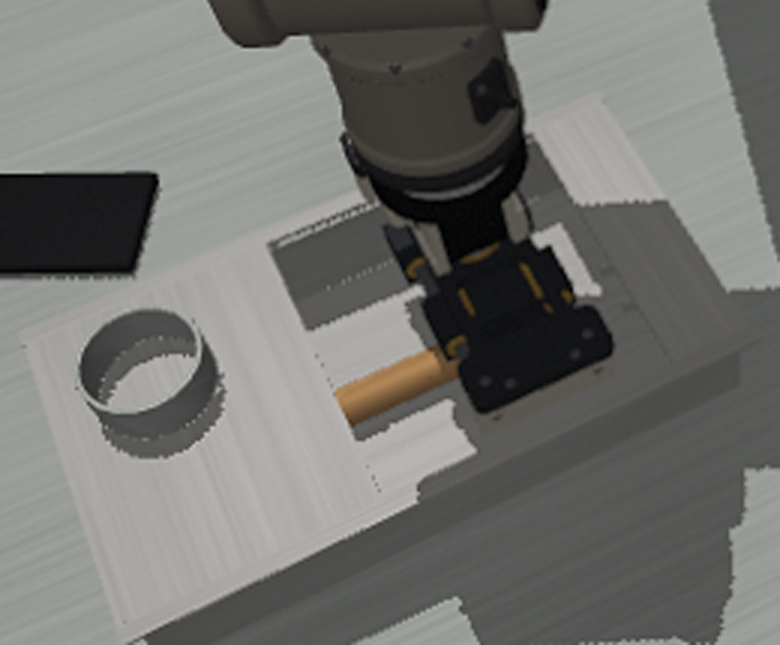

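View pics/c6.png

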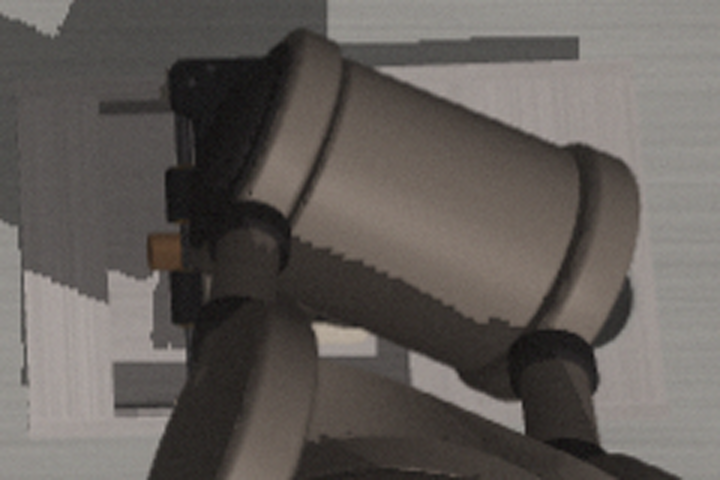

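```bash
python3 - <<'E'
from go import *
p=w("top",[(149/3+350,251/3+190)],.018)[0]; c,s=np.cos(PAN[2]),np.sin(PAN[2]); d=p[:2]-np.array(PAN[:2]); print(p,"pan x",(c*d[0]+s*d[1])*1e3)
d=robot.observe()["tool_pos"][:2]-np.array(PAN[:2]);print("tcp pan",(c*d[0]+s*d[1])*1e3,(-s*d[0]+c*d[1])*1e3)
E
```

```text
[ 0.5134555  -0.10035138  0.018     ] pan x 49.13749751599634
tcp pan 13.644324601251324 -1.7633882994592498
```

End a is now at pan x≈49, well inside the opening. End b is about 4 mm from the wall. I'll loosen the grip so the pin can pivot in the pads, then lift a little.

```bash
python3 -m pendant '[[[0,0,0],0],[[0,0,0],0],[[0,0,-4],0],[[0,0,-8],0],[[0,0,-12],0],[[0,0,-16],0],[[0,0,-20],0],[[0,0,-20],0]]' - 6; python3 - <<'E'
from go import *
for n in("scene","top"):
    im=robot.read_camera(n); cv2.imwrite(f"pics/{n}6.png",im[:,:,::-1])
crop(im[:,:,::-1],350,190,590,350,3,"pics/c8.png")
s=cv2.imread("pics/scene6.png");crop(s,60,150,320,365,3,"pics/c9.png")
rel((*pan(0,0),0.06),1.592)
E
```

```text
time: 11.78
tool_pos: [0.5153, -0.136, 0.0286]
tool_rot: [3.134, -0.003, 1.594]
contact_force: [0.7, -0.2, -0.2]
opening: 0.0218
shift [-13.4  -1.5 -32.2] turn 0.1 | t 11.88 pos [ 0.5149 -0.1359  0.0279] rpy [ 3.135 -0.004  1.594] F [-0.9  0.2 -0.3] op 21.8
```

View pics/c9.png

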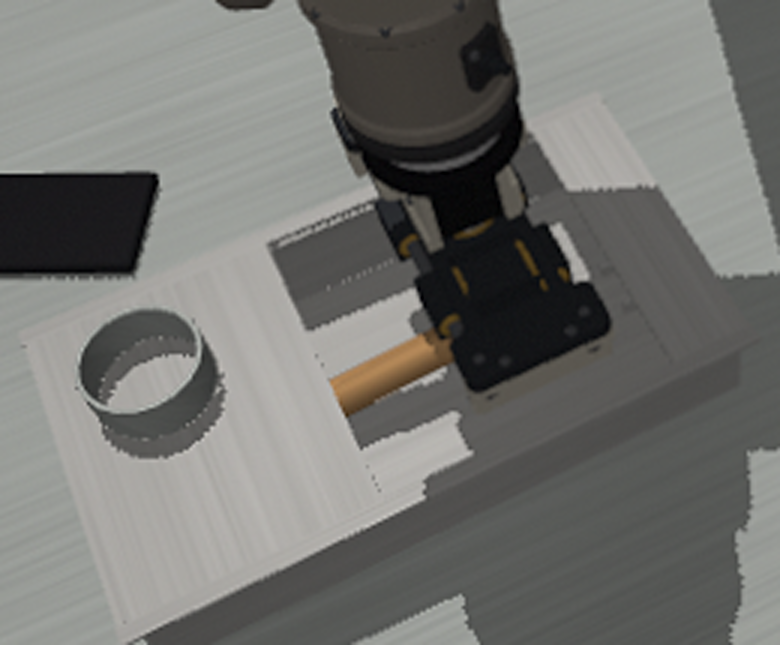

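View pics/c8.png

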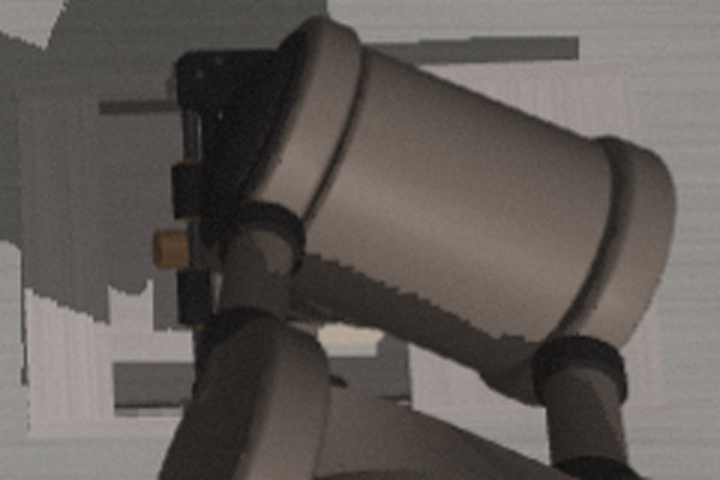

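The pin has come up with the gripper and seems to tilt. Continuing upward.

```bash
python3 -m pendant '[[[0,0,-5],0],[[0,0,-10],0],[[0,0,-15],0],[[0,0,-20],0],[[1,0,-25],0],[[2,0,-30],0],[[2,0,-30],0]]'; python3 - <<'E'
from go import *
for n in("scene","top"):
    im=robot.read_camera(n); cv2.imwrite(f"pics/{n}7.png",im[:,:,::-1])
crop(im[:,:,::-1],350,190,590,350,3,"pics/c10.png")
s=cv2.imread("pics/scene7.png");crop(s,60,150,320,365,3,"pics/c11.png")
rel((*pan(0,0),0.06),1.592)
E
```

```text
time: 12.47
tool_pos: [0.5153, -0.1341, 0.0591]
tool_rot: [3.134, -0.003, 1.594]
contact_force: [0.2, -0.2, -1.1]
opening: 0.0217
shift [-15.5  -1.7  -1.9] turn 0.1 | t 12.57 pos [ 0.5148 -0.134   0.0582] rpy [ 3.135 -0.004  1.594] F [ 0.8  0.2 -0.7] op 21.8
```

View pics/c11.png

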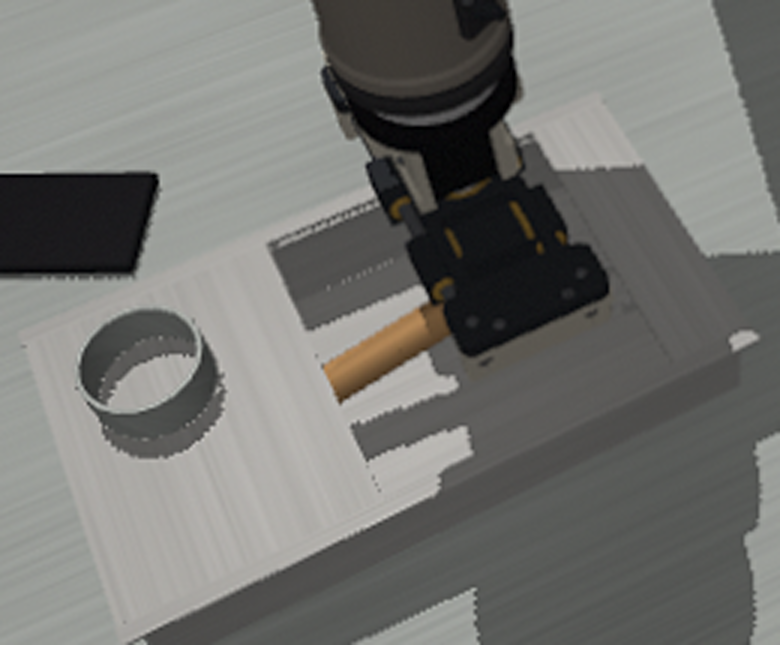

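View pics/c10.png

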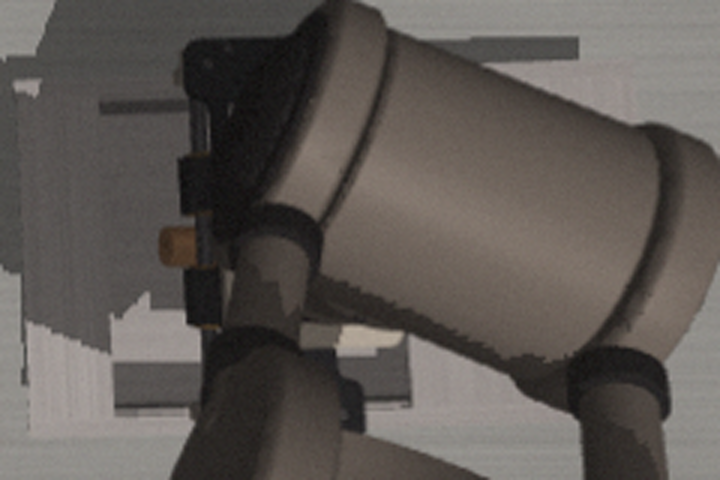

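It is pivoting passively: forces are about 1 N and the pin is visibly steeper. Now forward and up.

```bash
python3 -m pendant '[[[7,0,-4],0],[[14,0,-9],0],[[21,0,-15],0],[[28,0,-22],0],[[34,0,-29],0],[[39,0,-36],0],[[43,0,-43],0],[[46,0,-50],0],[[48,0,-56],0],[[48,0,-56],0]]'; python3 - <<'E'
from go import *
for n in("scene","top"):
    im=robot.read_camera(n); cv2.imwrite(f"pics/{n}8.png",im[:,:,::-1])
crop(im[:,:,::-1],350,150,590,350,3,"pics/c12.png")
s=cv2.imread("pics/scene8.png");crop(s,60,130,320,330,3,"pics/c13.png")
rel((*pan(60,0),0.2),1.592)
E
```

```text
time: 13.4
tool_pos: [0.514, -0.0861, 0.1159]
tool_rot: [3.132, -0.003, 1.595]
contact_force: [-0.4, -0.0, 0.1]
opening: 0.0215
shift [ -2.9  -0.7 -85.4] turn 0.1 | t 13.5 pos [ 0.5134 -0.0863  0.1146] rpy [ 3.134e+00 -3.000e-03  1.594e+00] F [ 0.2 -0.3 -0.6] op 22.0
```

View pics/c13.png

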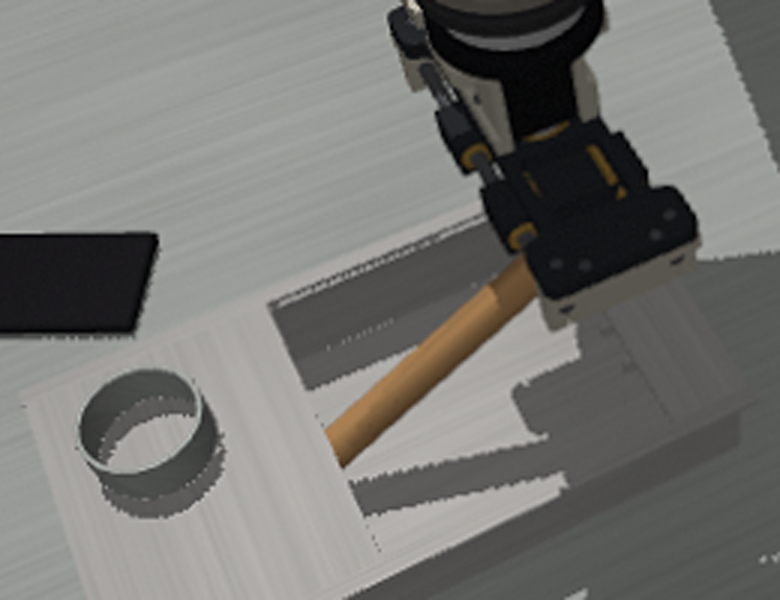

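View pics/c12.png

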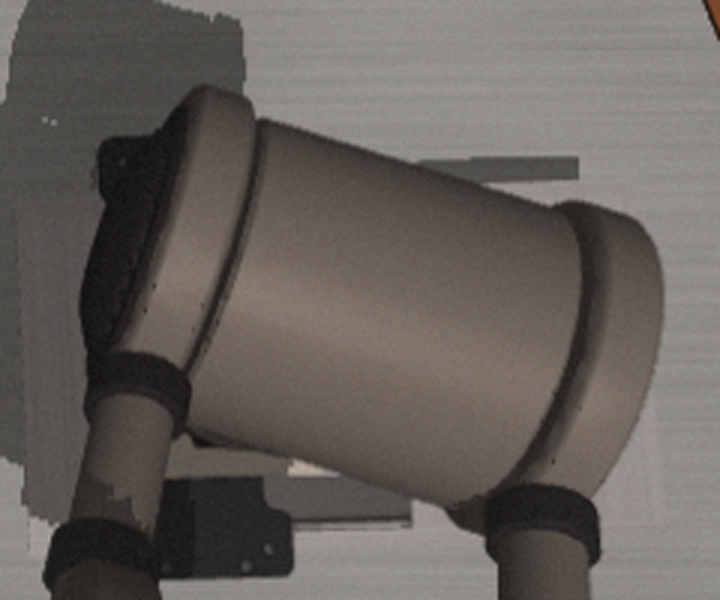

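The pin is tilted about 30° and clear of the cover edge. Straight up with the lower end sliding on the floor, up to about 58°.

```bash
python3 -m pendant '[[[0,0,-8],0],[[-1,0,-16],0],[[-2,0,-24],0],[[-3,0,-32],0],[[-5,0,-40],0],[[-7,0,-48],0],[[-9,0,-56],0],[[-11,0,-64],0],[[-13,0,-72],0],[[-13,0,-72],0]]'; python3 - <<'E'
from go import *
for n in("scene",):
    im=robot.read_camera(n); cv2.imwrite(f"pics/{n}9.png",im[:,:,::-1])
s=cv2.imread("pics/scene9.png");crop(s,60,100,320,330,3,"pics/c14.png")
rel((*pan(50,0),0.31),1.592)
E
```

```text
time: 14.33
tool_pos: [0.514, -0.1002, 0.1884]
tool_rot: [3.131, -0.002, 1.594]
contact_force: [-0.3, 1.2, 1.2]
opening: 0.0218
shift [   0.6   -0.3 -122.2] turn 0.1 | t 14.38 pos [ 0.5138 -0.0997  0.1878] rpy [ 3.132e+00 -3.000e-03  1.594e+00] F [0.1 3.9 5.1] op 21.9
```

View pics/c14.png

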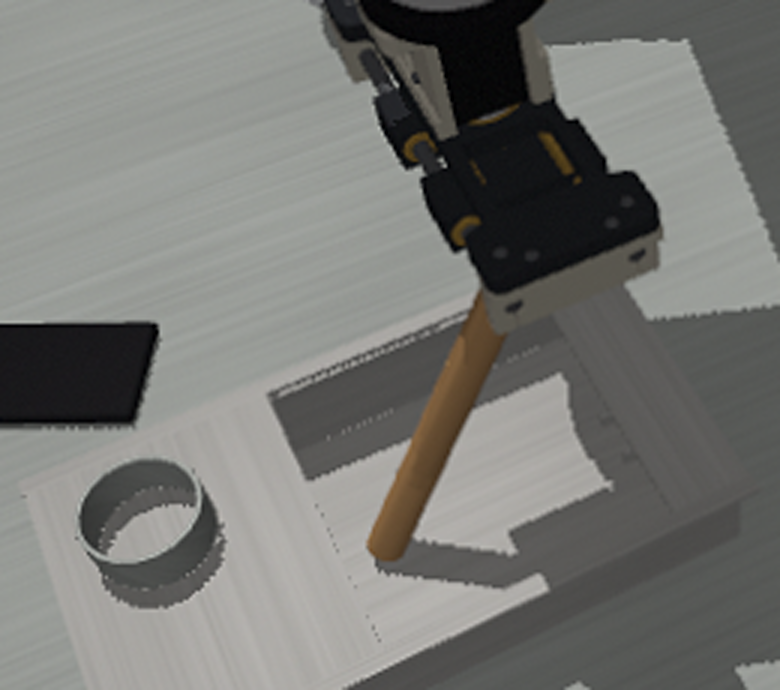

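Its lower end is now free inside the opening at (385,550) in the crop. Tightening, then lifting straight up.

```bash
python3 -m pendant '[[[2,0,-1],0],[[2,0,-1],0],[[2,0,-1],0],[[2,0,-6],0],[[2,0,-14],0],[[2,0,-24],0],[[2,0,-34],0],[[2,0,-44],0],[[2,0,-54],0],[[2,0,-60],0]]' - 45; python3 -m pendant '[[[0,0,-10],0],[[0,0,-20],0],[[0,0,-30],0],[[0,0,-40],0],[[0,0,-50],0],[[0,0,-60],0],[[0,0,-66],0],[[0,0,-70],0],[[0,0,-70],0],[[0,0,-70],0]]'; python3 - <<'E'
from go import *
for n in("scene","top"):
    im=robot.read_camera(n); cv2.imwrite(f"pics/{n}10.png",im[:,:,::-1])
    for q in ("pin_end_b","pin_end_a","pin_mid"): print(n,q,[(round(d["p"],2),[round(d["xy"][0]*640),round(d["xy"][1]*480)]) for d in robot.find_in(n,q)[:3]])
rel((*pan(50,0),0.31),1.592)
E
```

```text
time: 15.22
tool_pos: [0.5137, -0.0981, 0.2498]
tool_rot: [3.13, -0.002, 1.594]
contact_force: [0.5, 0.3, -1.9]
opening: 0.0211
time: 16.05
tool_pos: [0.5128, -0.0982, 0.3196]
tool_rot: [3.13, -0.002, 1.594]
contact_force: [-0.0, 0.7, -1.7]
opening: 0.0208
scene pin_end_b [(0.58, [190, 177])]
scene pin_end_a [(0.58, [190, 177])]
scene pin_mid [(0.73, [191, 179]), (0.68, [416, 188])]
top pin_end_b [(0.62, [431, 263])]
top pin_end_a [(0.62, [431, 263])]
top pin_mid []
shift [-1.3 -0.6  9.6] turn 0.1 | t 16.45 pos [ 0.5128 -0.0982  0.3196] rpy [ 3.130e+00 -2.000e-03  1.594e+00] F [-0.7 -0.1 -1.3] op 21.0
```

View pics/scene10.png

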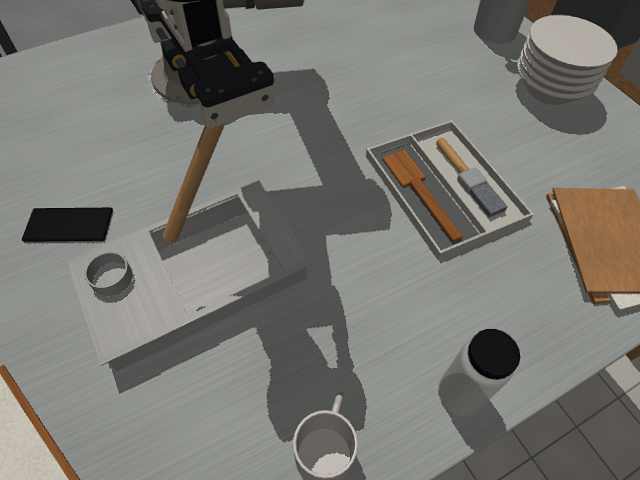

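View pics/top10.png

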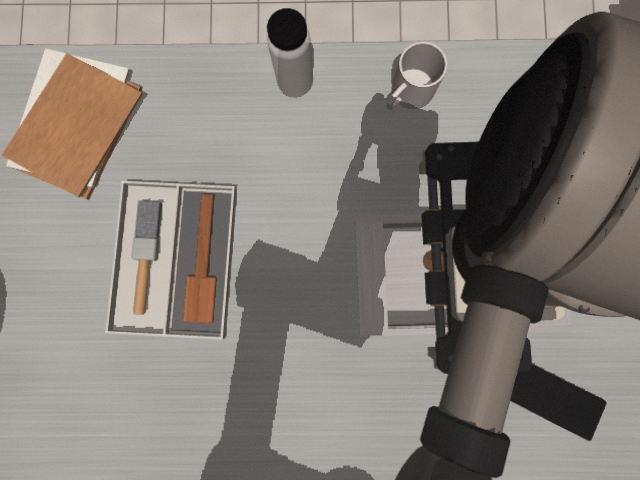

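```bash
python3 - <<'E'
from h import *
for z in (.1,.12,.13,.14,.15): print(z,w("scene",[(171,238)],z)[0].round(3))
E
python3 -m pendant '[[[0,0,-10],0],[[0,0,-18],0],[[0,0,-22],0],[[0,0,-22],0],[[0,0,-22],0],[[0,0,-22],0]]'
```

```text
0.1 [ 0.49  -0.203  0.1  ]
0.12 [ 0.505 -0.203  0.12 ]
0.13 [ 0.513 -0.203  0.13 ]
0.14 [ 0.52  -0.204  0.14 ]
0.15 [ 0.528 -0.204  0.15 ]
time: 16.95
tool_pos: [0.5124, -0.0982, 0.3412]
tool_rot: [3.131, -0.003, 1.594]
contact_force: [-0.5, 0.4, -1.4]
opening: 0.0209
```

```bash
python3 -m pendant '[[[0,0,0],0],[[0,0,0],0],[[0,0,0],0],[[0,0,0],0],[[0,0,0],0],[[0,0,0],0]]'; python3 - <<'E'
from go import *
im=robot.read_camera("scene"); cv2.imwrite("pics/scene11.png",im[:,:,::-1])
o=robot.observe();print(o["time"],np.abs(o["qvel"]).max(),o["opening"],o["contact_force"])
E
```

```text
time: 17.45
tool_pos: [0.5124, -0.0982, 0.3412]
tool_rot: [3.131, -0.003, 1.594]
contact_force: [-0.3, 0.1, -0.5]
opening: 0.0209
17.5 0.0016872599262432993 0.020994355659992855 [-0.35170266  0.19719595 -0.46727505]
```

View pics/scene11.png

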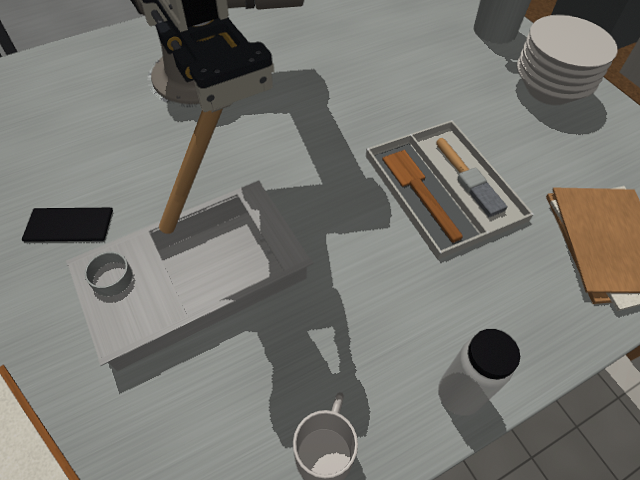

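The pin hangs still, with its lower end at (168,230), well above the pan. The spatula is flat in the tray, and the cutter (108,270) and brush are unmoved.

```bash
python3 -c "
from cell import robot
print(robot.hand_in())"
```

```text
the job is handed in; nothing more can be done
None
```

I finished both parts and handed the job in at about 17.5 s.

- **Spatula:** it lies flat, lengthwise and about centred on the liner in the empty compartment, and it is released. I judged this by eye in both camera views.
- **Rolling pin:** I drew it back about 45 mm under the long cover and loosened the grip so it tilted between the pads. It came out end first through the opening. I then tightened the grip and lifted it.
- **Last checks:** the arm was still and the grip read 21 mm on the 22 mm pin. I put the pin's lower end at about 0.15 m above the table, roughly 8 cm above the pan. That comes from one camera's ray plus the last 22 mm lift, so it is not a direct measurement. The highest force in my readings was about 6 N.
- **Brush and cutter:** both look unmoved in the last picture.
- **Disagreements:** the two cameras differed by about 2–3 mm on where the pan and pin were. The pan's outer corners did not match the stated size, so I relied on the opening's corners. The network's finds for the pin's ends were ambiguous at the end and I did not use them.

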